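Bolt down and stack the cutlery bins

TASK

Set up the cutlery bins on the counter. Take the T-handled hex key from its stand, push it fully home in each of the two recessed cap screws of the mounting plate before you turn, and tighten each clockwise to its stop (lift, turn back and reseat the key if you run out of reach); then put the key back upright in its stand. Only after that pick up the loose bins and stack all of them in one tower on the bin that is fixed to the plate, every bin facing the same way as the fixed one so that it stacks on the rim below rather than nesting inside; leave the other kitchen things where they are.

Things in the scene. Friction and masses are not known exactly. Their poses are not given: they have to be found in the camera images.
- station: mounting plate of steel, 165 x 215 x 10 mm, fixed to the counter. Origin: centre of its underside; z up. It carries in its middle a fixed grey bin like the loose ones, its scooped front at -x, its length along x, rim 70 mm above the counter; and at y = +76 and -76 mm two aluminium lugs, 52 mm square, tops 38 mm up, each with a 39 mm round recess holding a dark cap screw
- base_bin (a point): centre of the underside of the fixed bin, 10 mm above the counter; axes as the station's. The first loose bin's origin ends 54 mm above this point
- screw_left (a joint): the cap screw in the lug on the +y side of the station: rad turned clockwise seen from above; starts loose at 0 to 0.25, its stop (tight) is at 2.0; stays where it is left (friction about 0.12 N m); its height does not change
- screw_left_socket (a point): centre of the floor of that screw's hexagonal socket (turns with the screw), 17 mm above the counter; the socket is 15 mm across flats and 14 mm deep, with a 3 mm chamfer (mouth 21 mm) above that, and the screw head's top lies 4 mm below the lug's top; the key is fully home when its tip touches this point; z up, its x axis is square to one flat of the socket
- screw_right (a joint): the cap screw in the lug on the -y side of the station: rad turned clockwise seen from above; starts loose at 0 to 0.25, its stop (tight) is at 2.0; stays where it is left (friction about 0.12 N m); its height does not change
- screw_right_socket (a point): centre of the floor of that screw's hexagonal socket (turns with the screw), 17 mm above the counter; the socket is 15 mm across flats and 14 mm deep, with a 3 mm chamfer (mouth 21 mm) above that, and the screw head's top lies 4 mm below the lug's top; the key is fully home when its tip touches this point; z up, its x axis is square to one flat of the socket
- key: T-handled hex key, 98 mm tall, 0.25 kg. Origin: centre of the tip's end face; z runs from the tip up to the handle. Hexagonal steel shaft, 14 mm across flats, x is square to one pair of flats; a 34 mm collar at 45 to 51 mm; black handle bar at the top along x, 90 long x 16 wide x 18 mm high, its middle 89 mm above the origin. It stands upright in key_stand at the start
- key_stand: wooden block, 70 x 70 x 50 mm, fixed; origin: centre of its underside. In the middle of its top is a 25 mm round hole, 48 mm deep, where the key stands with its collar on the block's top, its tip 5 mm above the counter; any yaw will do
- bin_a: loose grey plastic stack-nest cutlery bin, open on top, 140 long x 64 wide x 60 mm high, 0.18 kg; may be absent. Origin: centre of its underside; z up, x along its length: scooped front (low middle, only the corners reach the rim) at -x, full-height back at +x. Grip from above across the 64 mm width by its collar (the top 22 mm), at x = 0, about 46 mm above the underside
- bin_b: the same as bin_a; may be absent. Lower body 128 x 52 mm; collar 140 x 64 mm outside, 132 x 56 inside. Facing the same way as the bin below, its ribs stand on that bin's rim and its body sinks 6 mm into it (2 mm of play each side): it stacks, origin 54 mm above the other's. Turned end for end, the ribs drop through gaps and it nests, only about 38 mm above
- bin_c: the same as bin_a; may be absent. Each long side has two vertical ribs, centred at x = -50 and +30 mm, flush with the collar, feet 6 mm above the underside, and two 16 mm gaps through the collar at x = -30 and +50 mm
- bowl: white bowl, 90 mm across, 40 high; leave alone
- mug: white mug, 80 mm across, 85 high; leave alone
- salt_jar: glass jar, 56 mm across, 90 high; leave alone
- oil_bottle: amber bottle, 66 mm across, 200 high; leave alone
- tea_tin: steel tin, 80 mm across, 120 high; leave alone

How it is judged (in metres and radians):
On the way, in this order (a step that is already met when the one before it is completed fails the run):
1. the key is seated fully in one of the screws while that screw is still loose ((((distance between key and screw_left_socket below 0.004 m and angle between key's own z axis and vertical below 0.1 rad) and value of joint screw_left below 0.45 rad) or ((distance between key and screw_right_socket below 0.004 m and angle between key's own z axis and vertical below 0.1 rad) and value of joint screw_right below 0.45 rad))), for 0.2 s.
2. that screw is turned to its stop with the key still seated ((((distance between key and screw_left_socket below 0.004 m and angle between key's own z axis and vertical below 0.1 rad) and value of joint screw_left above 1.9 rad) or ((distance between key and screw_right_socket below 0.004 m and angle between key's own z axis and vertical below 0.1 rad) and value of joint screw_right above 1.9 rad))), for 0.1 s.
3. the key is seated fully in the other screw while that is still loose (((value of joint screw_left above 1.9 rad and (distance between key and screw_right_socket below 0.004 m and angle between key's own z axis and vertical below 0.1 rad) and value of joint screw_right below 0.45 rad) or (value of joint screw_right above 1.9 rad and (distance between key and screw_left_socket below 0.004 m and angle between key's own z axis and vertical below 0.1 rad) and value of joint screw_left below 0.45 rad))), for 0.2 s.
4. both screws are at their stops, the key still seated in the last (value of joint each of screw_left, screw_right above 1.9 rad and ((distance between key and screw_left_socket below 0.004 m and angle between key's own z axis and vertical below 0.1 rad) or (distance between key and screw_right_socket below 0.004 m and angle between key's own z axis and vertical below 0.1 rad))), for 0.1 s.
5. the key is back in its stand (horizontal distance between key and key_stand below 0.01 m and height (world z) of key below 0.012 m and angle between key's own z axis and vertical below 0.15 rad), for 0.3 s.
6. all loose bins are stacked in one tower on the fixed bin (((horizontal distance between bin_a and base_bin below 0.008 m and z of bin_a in the frame of base_bin between 0.05 and 0.058 m) or (horizontal distance between bin_a and bin_b below 0.008 m and z of bin_a in the frame of bin_b between 0.05 and 0.058 m) or (horizontal distance between bin_a and bin_c below 0.008 m and z of bin_a in the frame of bin_c between 0.05 and 0.058 m)) and angle between each of bin_a, bin_b, bin_c's own z axis and vertical below 0.06 rad and angle between the x axis of each of bin_a, bin_b, bin_c and the x axis of base_bin, either way round below 0.12 rad and ((horizontal distance between bin_b and base_bin below 0.008 m and z of bin_b in the frame of base_bin between 0.05 and 0.058 m) or (horizontal distance between bin_b and bin_a below 0.008 m and z of bin_b in the frame of bin_a between 0.05 and 0.058 m) or (horizontal distance between bin_b and bin_c below 0.008 m and z of bin_b in the frame of bin_c between 0.05 and 0.058 m)) and ((horizontal distance between bin_c and base_bin below 0.008 m and z of bin_c in the frame of base_bin between 0.05 and 0.058 m) or (horizontal distance between bin_c and bin_a below 0.008 m and z of bin_c in the frame of bin_a between 0.05 and 0.058 m) or (horizontal distance between bin_c and bin_b below 0.008 m and z of bin_c in the frame of bin_b between 0.05 and 0.058 m))), for 0.3 s.
At the end, for the whole second after the job is handed in: both screws at 1.9 rad or more; the key upright in its stand (within 10 mm of its middle, tip below 12 mm); every loose bin stacked on the fixed bin or on another stacked bin: within 8 mm sideways, origin 50 to 58 mm above the one below, level within 0.06 rad, at rest (all of step 5 and all of step 6 and value of joint each of screw_left, screw_right above 1.9 rad and linear speed of each of bin_a, bin_b, bin_c below 0.02 m/s); the robot touches nothing.
It fails at once if a loose bin is lifted before both screws are tight (height (world z) of any of bin_a, bin_b, bin_c above 0.035 m and not (value of joint each of screw_left, screw_right above 1.9 rad)).
It fails at once if a screw is turned while the key is not fully home in it ((velocity of joint screw_left above 0.3 rad/s and value of joint screw_left above 0.45 rad and distance between key and screw_left_socket above 0.008 m) or (velocity of joint screw_right above 0.3 rad/s and value of joint screw_right above 0.45 rad and distance between key and screw_right_socket above 0.008 m)).
It fails at once if one of the other kitchen things is moved more than 40 mm or tipped ((distance of bowl from where it was at the start of the episode above 0.04 m or angle between bowl's own z axis and vertical above 0.5 rad) or (distance of mug from where it was at the start of the episode above 0.04 m or angle between mug's own z axis and vertical above 0.5 rad) or (distance of salt_jar from where it was at the start of the episode above 0.04 m or angle between salt_jar's own z axis and vertical above 0.5 rad) or (distance of oil_bottle from where it was at the start of the episode above 0.04 m or angle between oil_bottle's own z axis and vertical above 0.5 rad) or (distance of tea_tin from where it was at the start of the episode above 0.04 m or angle between tea_tin's own z axis and vertical above 0.5 rad)).
Of bin_a, bin_b, bin_c only 2 to 3 are there at a start; the rules pass over those that are not, and their reading is None.
At some moment in a run one of bin_a, bin_b, bin_c may be knocked a few centimetres aside while the robot is not near it.
It also fails if it takes over 210 s, if anything falls off the work surface, if the arm or the gripper's body presses on something with over 40 N, if the wrist force passes 120 N, or if a joint passes its speed limit or range.

ROBOT

A 6-joint arm with a two-finger parallel gripper is mounted at the origin on the work surface. World frame = base frame: x ahead of the robot, y to its left, z up, the work surface at z = 0. Lengths are in mm, angles in rad, forces in N, time in s.
With the tool pointing down it reaches from about 275 to 825 mm from the base axis. Payload 5.2 kg.
Tool frame: the origin (TCP) lies at the very end of the fingers, on their centre line; the grasp point (between the pads) lies 19 mm behind it; z points along the fingers, y is the line along which they close (so a half turn about z gives the same grasp; the last joint's range is limited). The gripper opens to 93 mm and grips with 3 to 60 N. Pads are 15 mm wide; open, the fingers measure 128 mm over their backs; the gripper's body (75 mm by 188 mm) begins 65 mm behind the grasp point.
Start: joints at [-1.436, 0.259, 1.535, -0, 1.348, -0.203], TCP at [182.298, -518.915, 218.653] pointing down, gripper open.
Joint ranges: [-3.14, 3.14], [-0.91, 2.08], [0.19, 2.58], [-1.22, 4.36], [0.22, 2.71], [-3.12, 3.12]. Speed limits (rad/s): [2.57, 2.57, 3.14, 3.14, 3.14, 3.14].

INTERFACE

Orientations are given as [roll, pitch, yaw] about the fixed x, y, z axes, in that order (R = Rz(yaw) Ry(pitch) Rx(roll)).
In Python, from bench import robot gives the robot as it stands. Calls block until the motion is done:
- robot.move_ptp(position, orientation): joint-space move of the TCP to a pose.
- robot.move_linear(position, ori=None, speed=150, f_stop=None): straight line of the TCP; ori=None keeps the orientation; speed is the mean speed in mm/s. With f_stop (N) it stops when the force on the tool has changed by that much, and returns True; else False.
- robot.move_j(angles): joint-space move.
- robot.move_gripper(opening): opening from 0.0 (shut) to 1.0 (fully open); the grip force is fixed at half the most; returns when the fingers have stopped.
- robot.sleep(seconds).
- robot.inverse_kinematics(position, orientation): joint angles nearest the present ones, or None.
- robot.get_image(name): name is "scene" or "side" or "wrist"; returns a dict with "img" (480x640x3 uint8, blue, green, red), "fovy" (degrees; the focal length in pixels is half the picture's height over the tangent of half this angle, whatever the lens; pixels are square), "cx", "cy" (the principal point, pixels), "eye" and "orientation" of the camera in the world. Camera axes: x right, y down, z forward; pixel columns grow to the right and rows downward; lengths in mm; the calibration is good to about 2 mm. A picture is of the moment at which its call begins. There is no depth.
A pose or a line that the arm cannot do raises robot.MotionError and nothing moves.
- robot.hand_in(): hands the job in; it is judged then, once.
Readings, each from a call of its own:
- robot.current_t(): time.
- robot.current_qpos(): joint angles.
- robot.current_joint_vel(): joint speeds.
- robot.current_joint_efforts(): joint torques, N m.
- robot.current_tcp_pos(): TCP position.
- robot.current_eef_rot(): TCP orientation.
- robot.current_contact_force(): force on the tool from outside, world axes, zero at the start.
- robot.current_ft_torque(): the same for the moment, N m.
- robot.current_gripper_width(): opening from 0.0 (shut) to 1.0 (fully open).
- robot.current_finger_force(): force on a finger pad.
Only numpy, scipy, OpenCV 4.12 (cv2) and the standard library are available. Lean on these libraries where they do the work, as an engineer would, in place of code of your own. Each camera call takes 0.05 s, during which the arm holds its last target. There are 200 camera calls.

## Working session

There is one attempt and no reset: what is moved stays moved. The work goes in short steps, each a Python script; the robot and the scene stay as the last script left them, time stands still between calls to the robot, and variables do not carry over. Pictures are saved under pics/ and viewed, at most 14 in all, crops included, and the job is handed in when it is done.

```bash
ls; mkdir -p pics
python3 - <<'E'
from bench import robot
import cv2
for n in ("scene","side","wrist"):
    d=robot.get_image(n); cv2.imwrite(f"pics/{n}0.png",d["img"])
    print(n,d["fovy"],d["cx"],d["cy"],d["eye"],d["orientation"])
print(robot.current_t(),robot.current_tcp_pos(),robot.current_eef_rot())
E
```

```text
bench.py
pics
scene 57.95536184958534 322.34313182970345 245.44175601765102 [1218.33902243   94.79001967  592.69363319] [-2.23761476  0.01187896  1.70127556]
side 57.62029730601174 321.82393422555845 245.9870943058724 [ 530.47816993 -791.84832433  668.17832829] [-2.24021045e+00  2.16306258e-03 -6.29795241e-02]
wrist 67.30669036607564 318.39573385565444 234.72184907077337 [ 256.60275391 -493.66669908  383.42894933] [ 2.85383974e+00  7.94064018e-04 -1.23327519e+00]
0.15 [ 182.222666   -518.53882617  218.04545498] [-3.14030589e+00 -2.77091931e-04  3.37746314e-01]
```

View pics/scene0.png

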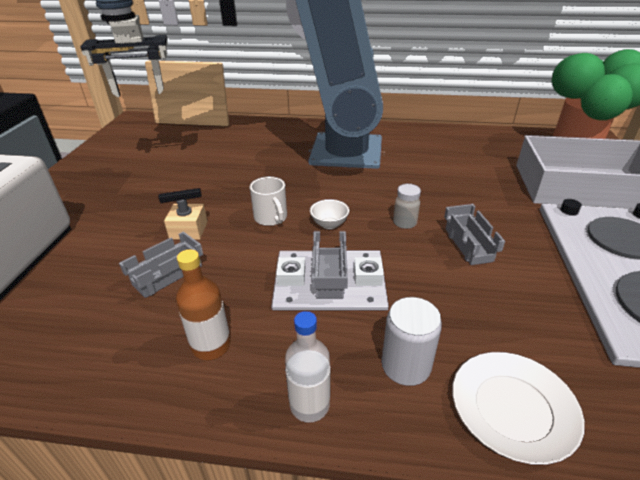

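View pics/side0.png

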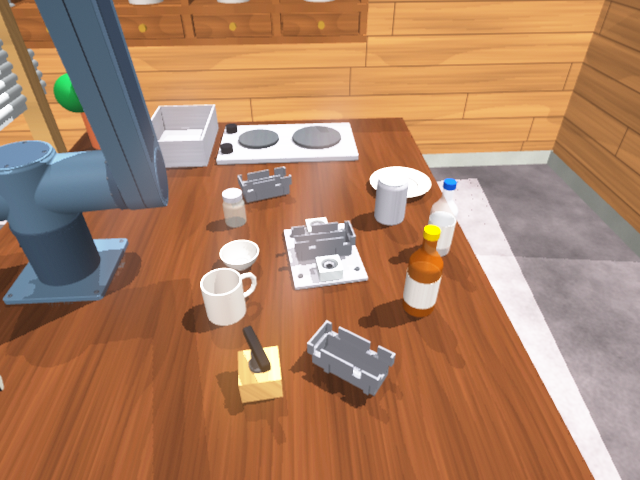

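The scene view shows the plate with the fixed bin at (330,270) and its screws at (291,267) and (369,267). The key in its stand is at (185,205). There are two loose bins, at (162,265) and (475,233). The side view agrees: stand (260,370), bins (350,357) and (265,185), plate (323,255).

```bash
cat > h.py <<'E'
from bench import robot
import cv2, numpy as np
from scipy.spatial.transform import Rotation as Ro
def R(o): return Ro.from_euler('xyz',o).as_matrix()
def cam(n,save=None):
    d=robot.get_image(n)
    if save: cv2.imwrite(f"pics/{save}.png",d["img"])
    return d
def rays(d,uv):
    uv=np.atleast_2d(np.asarray(uv,float)); f=d["img"].shape[0]/2/np.tan(np.radians(d["fovy"])/2)
    v=np.c_[(uv[:,0]-d["cx"])/f,(uv[:,1]-d["cy"])/f,np.ones(len(uv))]
    return np.asarray(d["eye"]), v@R(d["orientation"]).T
def plane(d,uv,z):
    e,v=rays(d,uv); return e+v*((z-e[2])/v[:,2])[:,None]
def proj(d,p):
    f=d["img"].shape[0]/2/np.tan(np.radians(d["fovy"])/2)
    c=(np.atleast_2d(p)-d["eye"])@R(d["orientation"]); return c[:,:2]/c[:,2:]*f+[d["cx"],d["cy"]]
def tri(d1,u1,d2,u2):
    e1,v1=rays(d1,u1);e2,v2=rays(d2,u2);v1=v1[0];v2=v2[0]
    A=np.c_[v1,-v2];s=np.linalg.lstsq(A,e2-e1,rcond=None)[0]
    p,q=e1+s[0]*v1,e2+s[1]*v2; return (p+q)/2,np.linalg.norm(p-q)
def down(yaw): return [np.pi,0,yaw]
E
python3 - <<'E'
from h import *
np.set_printoptions(precision=1,suppress=True)
s=cam("scene");d=cam("side")
print("handle ends",plane(s,[(161,196),(200,192)],89+5), plane(d,[(248,329),(264,368)],94))
print("stand top",plane(s,[(186,222)],50),plane(d,[(260,365)],50))
print("binL",plane(s,[(124,266),(185,237),(202,243),(140,291)],50),plane(d,[(325,330),(392,352)],60))
print("binR",plane(s,[(448,208),(470,205),(477,240),(500,238)],60))
print("screws",plane(s,[(291,267),(369,267)],34),plane(d,[(330,264),(316,224)],34))
print("mug,bowl,salt,tin,oil",plane(s,[(268,185),(330,210),(408,190),(412,312)],80),plane(s,[(270,215),(330,222),(408,220),(410,365),(207,345)],10))
w=cam("wrist"); e,v=rays(w,[(320,240)]);print(R(robot.current_eef_rot()).T@(w["eye"]-robot.current_tcp_pos()),R(robot.current_eef_rot()).T@v[0])
E
```

```text
handle ends [[ 457.7 -368.1   94. ]
 [ 431.9 -288.4   94. ]] [[ 434.5 -287.6   94. ]
 [ 465.1 -369.2   94. ]]
stand top [[ 487.6 -308.6   50. ]] [[ 453.  -330.3   50. ]]
binL [[ 642.9 -372.5   50. ]
 [ 540.3 -290.1   50. ]
 [ 555.9 -247.5   50. ]
 [ 704.7 -310.    50. ]] [[ 567.9 -269.2   60. ]
 [ 679.4 -325.5   60. ]]
binR [[382.8 260.   60. ]
 [364.9 309.8  60. ]
 [494.9 306.4  60. ]
 [482.8 353.1  60. ]]
screws [[590.3 -56.4  34. ]
 [572.5  95.4  34. ]] [[593.6 -57.6  34. ]
 [570.6  97.5  34. ]]
mug,bowl,salt,tin,oil [[ 361.9 -151.5   80. ]
 [ 450.1    4.3   80. ]
 [ 348.7  171.    80. ]
 [ 727.   168.4   80. ]] [[ 382.8 -148.2   10. ]
 [ 395.4   -2.2   10. ]
 [ 366.7  178.2   10. ]
 [ 776.6  171.8   10. ]
 [ 777.3 -166.6   10. ]]
[  78.4    1.  -165.4] [-0.3  0.   1. ]
```

```bash
cat >> h.py <<'E'
def look(pt,yaw,h,save=None):
    """aim the wrist camera's axis at pt (xyz) with the TCP h above pt"""
    k=78.4-(h+165.4)*0.296
    p=[pt[0]-k*np.cos(yaw),pt[1]-k*np.sin(yaw),pt[2]+h]
    robot.move_ptp(p,down(yaw)); robot.sleep(0.3); return cam("wrist",save)
E
python3 - <<'E'
from h import *
np.set_printoptions(precision=1,suppress=True)
a=look([448,-329,80],0.3,200,"w_key")
b=look([625,-300,60],0.3,200,"w_binL")
c=look([581,20,34],0.14,170,"w_st")
e=look([430,305,60],0.3,200,"w_binR")
for n,d in (("key",a),("binL",b),("st",c),("binR",e)):
    np.save(f"{n}.npy",d,allow_pickle=True)
m=np.vstack([np.hstack([a["img"],b["img"]]),np.hstack([c["img"],e["img"]])])
cv2.imwrite("pics/m1.png",cv2.resize(m,(800,600),interpolation=cv2.INTER_AREA))
print(robot.current_t(),robot.current_tcp_pos())
E
```

```text
6.275 [458.9 313.2 259.8]
```

View pics/m1.png

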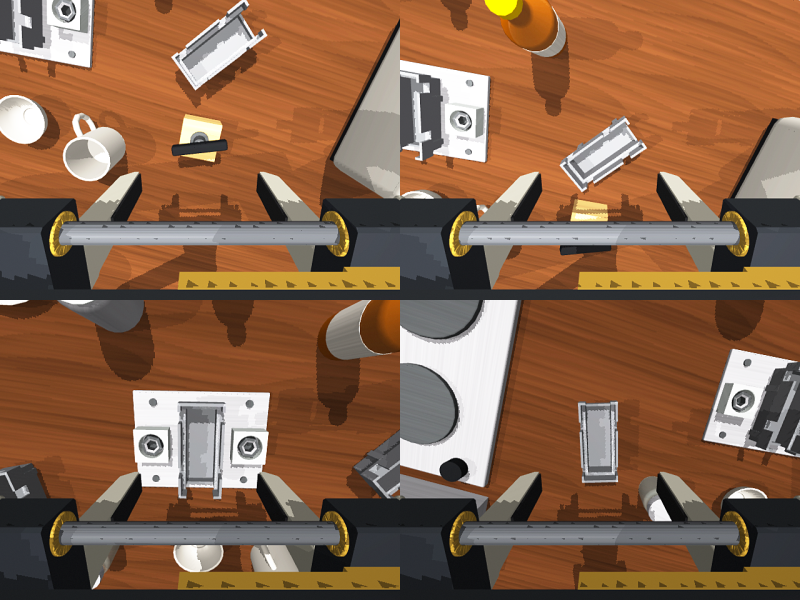

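View pics/w_st.png

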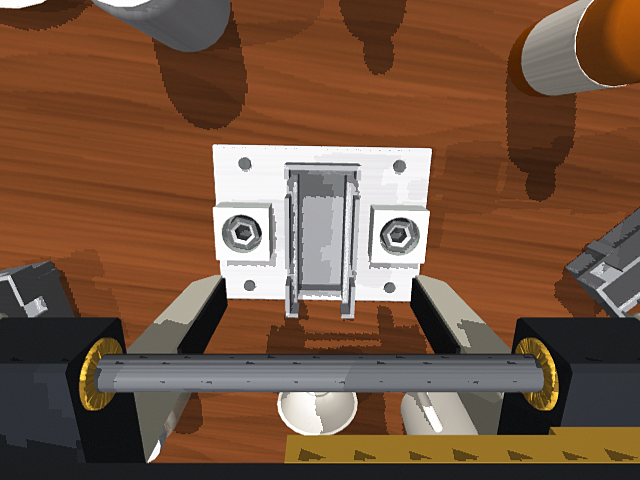

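The wrist views show two loose bins, at montage (222,43) and (598,442). In the station view the screws are at (243,233) and (399,235), with plate corners at about (213,146), (432,148), (420,300) and (219,300). Next I take close views from opposite yaws so that the camera bias cancels.

Run:
```python
from h import *
np.set_printoptions(precision=1,suppress=True)
T={"sl":([571,96,34],0.14,70),"sr":([592,-57,34],0.14,70),"k":([448,-329,94],0.3,80)}
ims=[]
for n,(p,y,h) in T.items():
    for j in (0,1):
        d=look(p,y+np.pi*j,h,None); np.save(f"{n}{j}.npy",d,allow_pickle=True)
        u,v=proj(d,p)[0].astype(int); print(n,j,u,v)
        ims.append(cv2.resize(d["img"][max(v-65,0):v+65,max(u-65,0):u+65],(260,260),interpolation=cv2.INTER_NEAREST))
cv2.imwrite("pics/c1.png",np.vstack([np.hstack(ims[0::2]),np.hstack(ims[1::2])]))
print(robot.current_t())
```

```text
sl 0 317 235
sl 1 320 236
sr 0 316 235
sr 1 320 236
k 0 316 234
k 1 320 236
21.925
```

View pics/c1.png

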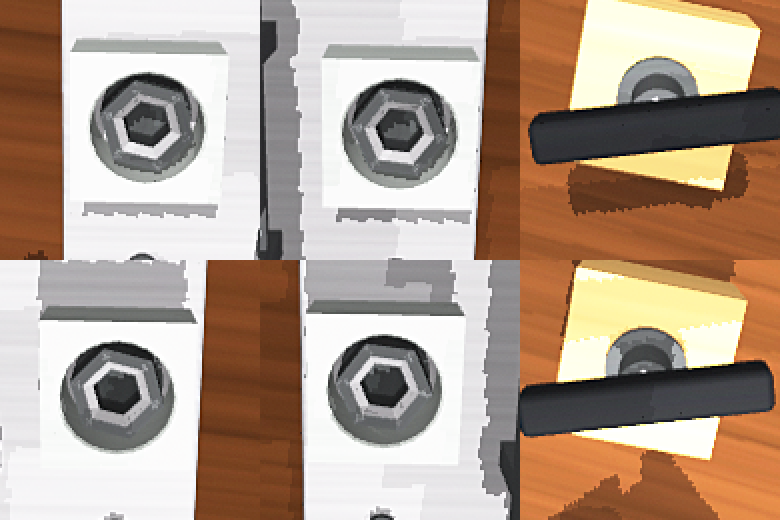

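The crops show each screw's recess circle clearly, with a bright chamfer hexagon near the crop centre. The black bar lies across the stand, centred about 55 mm from the collar's image because of parallax. I extract these features numerically.

```bash
cat > meas.py <<'E'
from h import *
np.set_printoptions(precision=2,suppress=True)
def comp(mask,u,v,minA=30):
    n,l,s,c=cv2.connectedComponentsWithStats(mask.astype(np.uint8))
    k=[i for i in range(1,n) if s[i,4]>minA]
    k=min(k,key=lambda i:np.hypot(*(c[i]-[u,v]))); m=(l==k).astype(np.uint8)
    return max(cv2.findContours(m,cv2.RETR_EXTERNAL,cv2.CHAIN_APPROX_NONE)[0],key=cv2.contourArea)
def load(f): return np.load(f,allow_pickle=True).item()
def screw(d,p):
    u,v=proj(d,p)[0]; g=d["img"].min(2); y,x=np.mgrid[:480,:640]; near=np.hypot(x-u,y-v)
    c=comp((g<205)&(near<50),u,v,500)          # recess incl. all inside
    hull=cv2.convexHull(c); P=plane(d,hull[:,0],38)[:,:2]
    ring=P; (cx,cy),r=cv2.minEnclosingCircle(P.astype(np.float32))
    el=cv2.fitEllipse(plane(d,c[:,0],38)[:,:2].astype(np.float32))
    w=proj(d,[el[0][0],el[0][1],34])[0]
    b=comp((g>190)&(np.hypot(x-w[0],y-w[1])<21),*w,40)
    H=cv2.convexHull(b)[:,0]; Q=plane(d,H,34)[:,:2].astype(np.float32)
    m=cv2.moments(Q.reshape(-1,1,2)); q=np.array([m["m10"],m["m01"]])/m["m00"]
    dense=np.concatenate([np.linspace(Q[i],Q[(i+1)%len(Q)],40) for i in range(len(Q))])
    D=dense-q; th=np.arctan2(D[:,1],D[:,0]); rr=np.hypot(*D.T)
    g_=np.linspace(-np.pi,np.pi,720); o=np.argsort(th); rg=np.interp(g_,th[o],rr[o],period=2*np.pi)
    ph=np.angle(np.sum(rg*np.exp(-6j*g_))*-1)   # r max at corners; flats half a period away
    return np.array(el[0]),el[1],q,np.sqrt(m["m00"]),-ph/6
def handle(d,p):
    u,v=proj(d,p)[0]
    c=comp((d["img"].max(2)<75),u,v,800); P=plane(d,c[:,0],p[2])[:,:2].astype(np.float32)
    r=cv2.minAreaRect(P); B=cv2.boxPoints(r); e=[B[1]-B[0],B[2]-B[1]]; e=max(e,key=np.linalg.norm)
    return np.array(r[0]),r[1],np.arctan2(e[1],e[0])%np.pi
if __name__=="__main__":
    for n,p in (("sl",[571,96,36]),("sr",[592,-57,36])):
        for j in (0,1): print(n,*screw(load(f"{n}{j}.npy"),p))
    for j in (0,1): print("key",*handle(load(f"k{j}.npy"),[448,-329,94]))
E
python3 meas.py
```

```text
sl [573.79  91.43] (37.98627471923828, 38.26481246948242) [568.98  91.83] 13.694052716711006 0.4132758392823567
sl [572.92  91.24] (37.99099349975586, 39.023094177246094) [571.03  90.99] 17.118145717609334 -0.14956558614281673
sr [592.25 -59.46] (37.986915588378906, 38.36949157714844) [587.27 -59.81] 13.749306749136379 -0.5161251724761584
sr [591.23 -59.67] (37.961875915527344, 38.95381546020508) [589.32 -60.22] 16.94714250509686 -0.05276693468079113
key [ 454.11 -328.79] (26.091148376464844, 91.85889434814453) 1.9805607
key [ 446.67 -332.36] (28.642719268798828, 91.51414489746094) 1.9839541
```

Run:
```python
from meas import *
yaw=0.1207; out=[]
for j in (0,1):
    row=[]
    for n,c in (("sl",[573.4,91.3]),("sr",[591.7,-59.6])):
        d=load(f"{n}{j}.npy"); c=screw(d,[*c,36])[0]
        # rectify plane z=34: image up=station +x, left=+y
        S=300;k=12
        q=[(-12.5,-12.5),(12.5,-12.5),(12.5,12.5),(-12.5,12.5)]
        W=[[c[0]+x*np.cos(yaw)-y*np.sin(yaw),c[1]+x*np.sin(yaw)+y*np.cos(yaw),34] for x,y in q]
        dst=np.float32([(150-12*y,150-12*x) for x,y in q])
        M=cv2.getPerspectiveTransform(proj(d,W).astype(np.float32),dst)
        im=cv2.warpPerspective(d["img"],M,(S,S),flags=cv2.INTER_CUBIC)
        cv2.line(im,(150,0),(150,300),(0,0,255),1);cv2.line(im,(0,150),(300,150),(0,0,255),1); row.append(im)
    out.append(np.hstack(row))
cv2.imwrite("pics/hex.png",np.vstack(out))
```

```text
(no output)
```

View pics/hex.png

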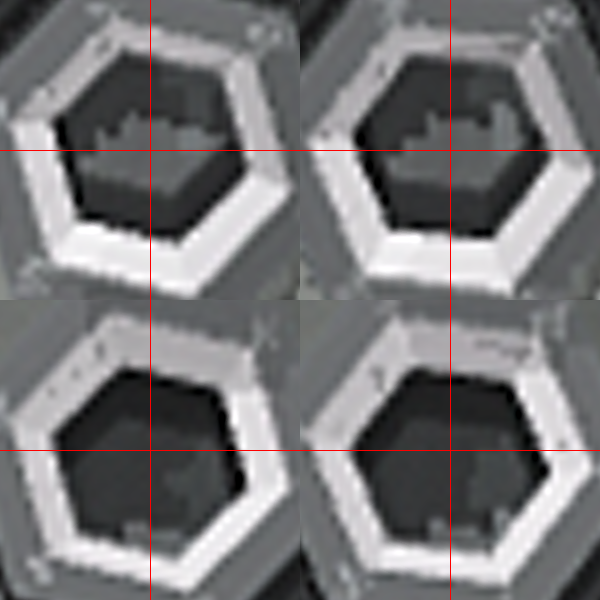

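Rectified view, with up as station +x: the left socket is turned about 14.5° clockwise (corners (10,118) to (292,187)) and the right about 6°. Station yaw is 0.121, and the screws lie 152.0 mm apart, as expected. Now I take the key.

```bash
cat > screws.py <<'E'
from h import *
np.set_printoptions(precision=2,suppress=True)
KEY=[450.4,-330.6]; KY=1.982
SC={"l":([573.4,91.3],0.1207-0.25+2*np.pi/3),"r":([591.7,-59.6],0.1207-0.105+2*np.pi/3)}
def st(m=""): print(m,"t%.1f"%robot.current_t(),"tcp",robot.current_tcp_pos(),"yaw %.3f"%robot.current_eef_rot()[2],"F",np.array(robot.current_contact_force()),"Tz %.3f"%robot.current_ft_torque()[2],"w %.3f"%robot.current_gripper_width())
E
python3 - <<'E'
from screws import *
robot.move_ptp([*KEY,150],down(KY)); robot.move_linear([*KEY,75],speed=100); st("at")
robot.move_gripper(0.0); st("grip")
robot.move_linear([*KEY,185],speed=150); st("up")
c,y=SC["r"]; robot.move_ptp([*c,185],down(y)); robot.move_linear([*c,125],speed=120); robot.sleep(.2); st("above r")
cam("side","s1"); d=cam("scene","s2")
a=cv2.imread("pics/s1.png")[140:380,200:520]; b=d["img"][130:370,180:500]
cv2.imwrite("pics/ins.png",np.hstack([a,b]))
E
```

```text
at t24.1 tcp [ 450.76 -330.99   75.56] yaw 1.982 F [ 0.21 -0.62  0.39] Tz -0.018 w 0.999
grip t25.3 tcp [ 450.5  -330.59   74.97] yaw 1.982 F [ 0.89  0.26 -1.01] Tz 0.027 w 0.169
up t26.2 tcp [ 449.83 -330.03  183.96] yaw 1.982 F [-0.22 -1.11 -2.14] Tz 0.041 w 0.168
above r t28.2 tcp [592.41 -59.88 126.12] yaw 2.110 F [ 0.83 -0.44 -2.04] Tz -0.005 w 0.170
```

View pics/ins.png

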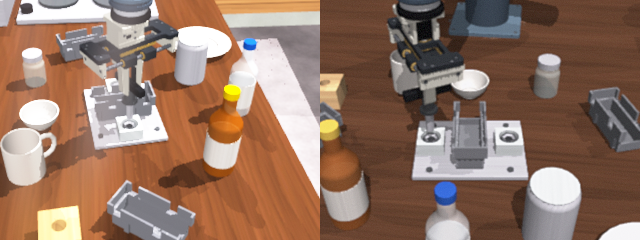

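The key is held upright over the right screw (side crop (128,125), scene crop (431,135)). Next I insert it.

Run:
```python
from screws import *
c,y=SC["r"]
hit=robot.move_linear([*c,104],speed=60,f_stop=10); st(f"mouth {hit}")
hit=robot.move_linear([*c,85.5],speed=20,f_stop=12); robot.sleep(.3); st(f"home {hit}")
```

```text
mouth False t28.8 tcp [591.38 -59.48 103.38] yaw 2.110 F [ 0.57  0.29 -2.54] Tz -0.036 w 0.168
home False t30.2 tcp [591.97 -59.69  86.77] yaw 2.110 F [-2.53 -0.17  6.61] Tz 0.013 w 0.173
```

Fully home: z is 86.8 with about 9 N down-force. Now I turn it.

```bash
cat >> screws.py <<'E'
def turn(c,y0,total,step=0.2,z=85.5,tmax=0.9):
    a=0
    while a<total:
        a=min(a+step,total); robot.move_linear([*c,z],down(y0-a),speed=30)
        t=robot.current_ft_torque()[2]
        print("%.2f t%.1f yaw %.3f z %.2f Tz %.3f Fz %.1f w %.3f"%(a,robot.current_t(),robot.current_eef_rot()[2],robot.current_tcp_pos()[2],t,robot.current_contact_force()[2],robot.current_gripper_width()))
        if abs(t)>tmax: break
E
python3 - <<'E'
from screws import *
c,y=SC["r"]; turn(c,y,1.8)
E
```

```text
0.20 t30.5 yaw 1.910 z 86.78 Tz -0.061 Fz 6.9 w 0.175
0.40 t30.9 yaw 1.710 z 86.77 Tz -0.041 Fz 6.3 w 0.171
0.60 t31.2 yaw 1.510 z 86.77 Tz -0.039 Fz 7.4 w 0.170
0.80 t31.6 yaw 1.310 z 86.79 Tz 0.014 Fz 8.3 w 0.170
1.00 t31.9 yaw 1.110 z 86.75 Tz -0.021 Fz 8.7 w 0.169
1.20 t32.3 yaw 0.910 z 86.76 Tz -0.021 Fz 8.4 w 0.169
1.40 t32.6 yaw 0.710 z 86.73 Tz -0.007 Fz 8.4 w 0.168
1.60 t33.0 yaw 0.510 z 86.74 Tz -0.021 Fz 8.0 w 0.170
1.80 t33.3 yaw 0.310 z 86.72 Tz -0.031 Fz 8.5 w 0.171
1.80 t33.6 yaw 0.310 z 86.72 Tz -0.000 Fz 7.7 w 0.172
```

Run:
```python
from screws import *
c,y=SC["r"]; turn(c,y-1.8,0.45,step=0.05,tmax=0.35)
a=cam("side","s3")["img"][140:380,200:520]; b=cam("scene","s4")["img"][130:370,180:500]
cv2.imwrite("pics/ins2.png",np.hstack([a,b]))
```

```text
0.05 t33.8 yaw 0.260 z 86.70 Tz 0.063 Fz 8.0 w 0.167
0.10 t34.1 yaw 0.210 z 86.71 Tz 0.051 Fz 8.6 w 0.171
0.15 t34.3 yaw 0.160 z 86.73 Tz 0.082 Fz 7.3 w 0.170
0.20 t34.6 yaw 0.110 z 86.75 Tz 0.063 Fz 8.0 w 0.169
0.25 t34.8 yaw 0.060 z 86.70 Tz 0.057 Fz 8.7 w 0.171
0.30 t35.1 yaw 0.010 z 86.73 Tz 0.055 Fz 8.8 w 0.172
0.35 t35.3 yaw -0.040 z 86.70 Tz 0.104 Fz 8.2 w 0.174
0.40 t35.6 yaw -0.090 z 86.74 Tz 0.231 Fz 7.8 w 0.172
0.45 t35.8 yaw -0.139 z 86.72 Tz 0.221 Fz 8.2 w 0.167
0.45 t36.1 yaw -0.139 z 86.73 Tz 0.250 Fz 7.0 w 0.172
```

Torque rose to the stop at about 2.15 rad of key turn. I relieve it, lift, and check the right screw's hexagon with the wrist camera.

Run:
```python
from screws import *
from meas import load
c,y=SC["r"]; yy=y-2.15
robot.move_linear([*c,86.5],down(yy),speed=30); st("relief")
robot.move_linear([*c,185],speed=120); st("up")
d=look([*c,34],0.14,150,"chk"); st("look"); np.save("srchk.npy",d,allow_pickle=True)
def rect(d,c,yaw=0.1207):
    q=[(-12.5,-12.5),(12.5,-12.5),(12.5,12.5),(-12.5,12.5)]
    W=[[c[0]+x*np.cos(yaw)-y*np.sin(yaw),c[1]+x*np.sin(yaw)+y*np.cos(yaw),34] for x,y in q]
    M=cv2.getPerspectiveTransform(proj(d,W).astype(np.float32),np.float32([(150-12*y,150-12*x) for x,y in q]))
    return cv2.warpPerspective(d["img"],M,(300,300),flags=cv2.INTER_CUBIC)
cv2.imwrite("pics/chkr.png",np.hstack([cv2.resize(d["img"],(400,300)),rect(d,c)]))
```

```text
relief t36.4 tcp [591.42 -58.83  86.85] yaw -0.042 F [-2.46  3.48  4.07] Tz 0.072 w 0.170
up t37.4 tcp [591.22 -59.67 184.19] yaw -0.040 F [ 0.12 -0.23 -3.43] Tz -0.024 w 0.170
look t38.0 tcp [606.27 -57.54 184.07] yaw 0.139 F [-0.62 -0.64 -2.34] Tz -0.023 w 0.170
```

View pics/chkr.png

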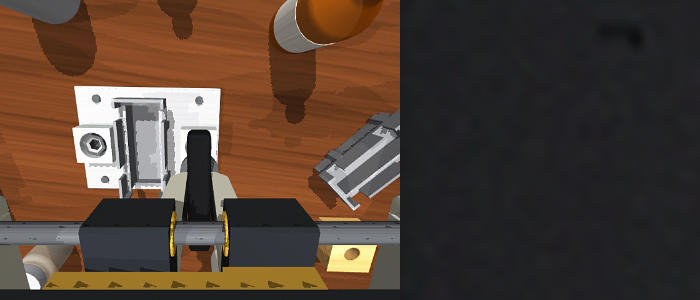

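The T-handle hides the right screw from here, and the bar sits straight in the grip. From above the left lug it will be visible off to the side, as the left one is now at (93,145).

Run:
```python
from screws import *
c=SC["r"][0]
robot.move_ptp([590,75,185],down(0.14)); robot.sleep(.2); d=cam("wrist"); st()
yaw=0.1207
q=[(-12.5,-12.5),(12.5,-12.5),(12.5,12.5),(-12.5,12.5)]
W=[[c[0]+x*np.cos(yaw)-y*np.sin(yaw),c[1]+x*np.sin(yaw)+y*np.cos(yaw),34] for x,y in q]
M=cv2.getPerspectiveTransform(proj(d,W).astype(np.float32),np.float32([(150-12*y,150-12*x) for x,y in q]))
cv2.imwrite("pics/chkr2.png",np.hstack([cv2.resize(d["img"],(400,300)),cv2.warpPerspective(d["img"],M,(300,300),flags=cv2.INTER_CUBIC)]))
```

```text
t38.9 tcp [590.3   73.74 184.96] yaw 0.138 F [ 0.57  0.39 -2.67] Tz 0.016 w 0.172
```

View pics/chkr2.png

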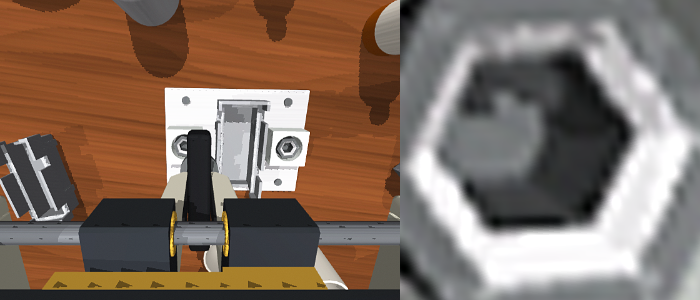

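The right hexagon now sits at about −4° modulo 60° (corners (412,160) to (690,140)), which matches the 2.0 rad stop. On to the left screw.

Run:
```python
from screws import *
c,y=SC["l"]
robot.move_ptp([*c,185],down(y)); robot.move_linear([*c,104],speed=100,f_stop=12); st("mouth")
hit=robot.move_linear([*c,85.5],speed=20,f_stop=12); robot.sleep(.4); st(f"home {hit}")
if abs(robot.current_tcp_pos()[2]-86.8)<1: 
    turn(c,y,1.6); turn(c,y-1.6,0.7,step=0.05,tmax=0.21)
```

```text
mouth t41.4 tcp [574.    91.3  104.66] yaw 1.965 F [-1.13 -0.17 -1.48] Tz -0.027 w 0.168
home True t42.7 tcp [573.49  91.4   86.75] yaw 1.965 F [-1.08 -0.57  5.54] Tz 0.022 w 0.171
0.20 t43.0 yaw 1.765 z 86.71 Tz -0.026 Fz 6.4 w 0.166
0.40 t43.4 yaw 1.565 z 86.72 Tz -0.008 Fz 7.6 w 0.166
0.60 t43.8 yaw 1.365 z 86.72 Tz 0.008 Fz 7.6 w 0.169
0.80 t44.1 yaw 1.165 z 86.74 Tz -0.021 Fz 8.4 w 0.169
1.00 t44.5 yaw 0.965 z 86.72 Tz 0.011 Fz 9.3 w 0.169
1.20 t44.8 yaw 0.765 z 86.72 Tz -0.020 Fz 8.9 w 0.170
1.40 t45.1 yaw 0.565 z 86.75 Tz 0.043 Fz 9.3 w 0.172
1.60 t45.5 yaw 0.365 z 86.70 Tz -0.004 Fz 8.7 w 0.170
1.60 t45.8 yaw 0.365 z 86.71 Tz 0.005 Fz 9.8 w 0.168
0.05 t46.0 yaw 0.315 z 86.70 Tz 0.069 Fz 8.6 w 0.171
0.10 t46.2 yaw 0.265 z 86.71 Tz 0.092 Fz 9.7 w 0.169
0.15 t46.5 yaw 0.215 z 86.71 Tz 0.057 Fz 8.5 w 0.171
0.20 t46.8 yaw 0.165 z 86.72 Tz 0.058 Fz 9.5 w 0.165
0.25 t47.0 yaw 0.115 z 86.73 Tz 0.048 Fz 9.2 w 0.168
0.30 t47.2 yaw 0.065 z 86.75 Tz 0.071 Fz 8.4 w 0.169
0.35 t47.5 yaw 0.015 z 86.72 Tz 0.085 Fz 9.9 w 0.168
0.40 t47.8 yaw -0.035 z 86.73 Tz 0.110 Fz 9.3 w 0.172
0.45 t48.0 yaw -0.085 z 86.71 Tz 0.167 Fz 9.3 w 0.170
0.50 t48.2 yaw -0.134 z 86.70 Tz 0.255 Fz 8.0 w 0.170
```

The left stop is reached. Next I lift, check the left hexagon on the way, and return the key to the stand.

Run:
```python
from screws import *
c,y=SC["l"]; yy=y-2.0
robot.move_linear([*c,86.5],down(yy),speed=30)
robot.move_linear([*c,185],speed=120)
robot.move_ptp([606,-57,185],down(0.14)); robot.sleep(.2); d=cam("wrist"); st()
yaw=0.1207
q=[(-12.5,-12.5),(12.5,-12.5),(12.5,12.5),(-12.5,12.5)]
W=[[c[0]+x*np.cos(yaw)-y*np.sin(yaw),c[1]+x*np.sin(yaw)+y*np.cos(yaw),34] for x,y in q]
M=cv2.getPerspectiveTransform(proj(d,W).astype(np.float32),np.float32([(150-12*y,150-12*x) for x,y in q]))
A=cv2.warpPerspective(d["img"],M,(300,300),flags=cv2.INTER_CUBIC)
s=cam("side")["img"][320:420,220:320]
cv2.imwrite("pics/chkl.png",np.hstack([A,cv2.resize(s,(300,300))]))
robot.move_ptp([*KEY,185],down(KY)); hit=robot.move_linear([*KEY,100],speed=100,f_stop=10); st(f"in {hit}")
```

```text
t50.4 tcp [605.84 -55.59 185.  ] yaw 0.142 F [-1.12  0.03 -2.29] Tz 0.011 w 0.167
in False t53.5 tcp [ 450.78 -331.    100.59] yaw 1.982 F [-0.4  -0.8  -2.44] Tz -0.011 w 0.169
```

View pics/chkl.png

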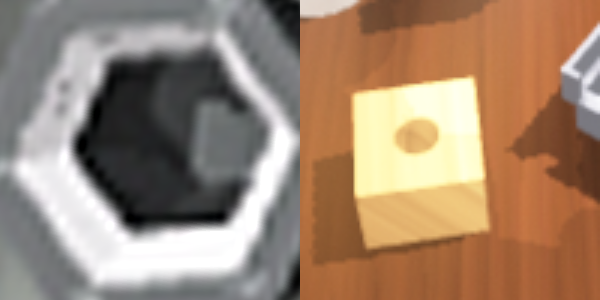

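The left hexagon is also at about −5° (corners (15,165) to (297,140)), so it is tight, and the stand's hole is clear. I lower the key, release it, then look at the loose bins and verify the key.

```bash
cat > bins.py <<'E'
from screws import *
from meas import comp,load
def bmask(d):
    h=cv2.cvtColor(d["img"],cv2.COLOR_BGR2HSV); return cv2.morphologyEx((h[...,1]<75).astype(np.uint8),cv2.MORPH_OPEN,np.ones((3,3),np.uint8))
def bin_(d,p,z=60):
    u,v=proj(d,p)[0]; c=comp(bmask(d)[:342],u,v,400); P=plane(d,c[:,0],z)[:,:2].astype(np.float32)
    r=cv2.minAreaRect(P); B=cv2.boxPoints(r); e=max([B[1]-B[0],B[2]-B[1]],key=np.linalg.norm)
    return np.array(r[0]),np.array(r[1]),np.arctan2(e[1],e[0])%np.pi
def blook(p,beta,h=135,off=59):
    yaw=beta+np.pi/2      # length across the picture
    if yaw>2.6: yaw-=np.pi
    a=[p[0]+off*np.cos(yaw),p[1]+off*np.sin(yaw),60]
    return look(a,yaw,h)
E
python3 - <<'E'
from bins import *
hit=robot.move_linear([*KEY,74.5],speed=30,f_stop=8); st(f"down {hit}")
robot.move_gripper(1.0); robot.move_linear([*KEY,160],speed=150); st("rel")
e={"L":bin_(load("binL.npy"),[620,-300,60]),"R":bin_(load("binR.npy"),[430,305,60])}
print(e)
ims=[]
for n in "LR":
    q,_,b=e[n]; d=blook(q,b); np.save(f"b{n}.npy",d,allow_pickle=True); st(n); print(bin_(d,[*q,60])); ims.append(d["img"])
cv2.imwrite("pics/bins.png",cv2.resize(np.hstack([i[120:400,140:540] for i in ims]),(800,280)))
E
```

```text
down True t54.3 tcp [ 450.07 -330.34   74.8 ] yaw 1.982 F [-0.53  0.59  4.82] Tz -0.028 w 0.169
rel t56.3 tcp [ 450.01 -330.17  159.29] yaw 1.982 F [ 0.02  0.46 -0.54] Tz 0.019 w 0.998
{'L': (array([ 612.05, -309.87]), array([ 73.58, 140.39]), np.float32(2.5037656)), 'R': (array([435.57, 305.15]), array([142.38,  63.68]), np.float32(0.32156736))}
L t57.9 tcp [ 653.14 -254.43  195.15] yaw 0.932 F [-0.2   0.55 -0.57] Tz 0.000 w 1.001
(array([ 614.66, -306.01]), array([ 81.62, 140.07]), np.float32(2.5028133))
R t60.6 tcp [413.85 370.9  194.94] yaw 1.892 F [ 0.1  -0.51 -0.61] Tz 0.006 w 0.995
(array([509.63, 325.05]), array([194.97,  85.87]), np.float32(0.321041))
```

View pics/bins.png

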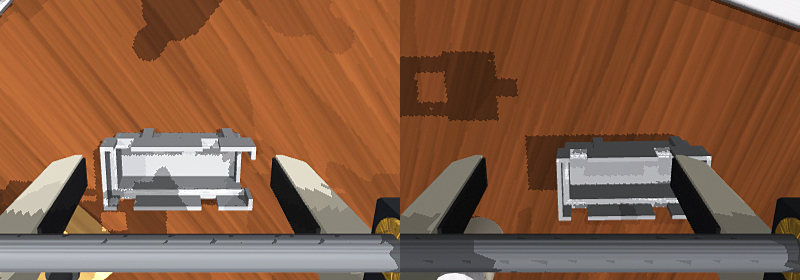

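In both crops the side wall nearer the picture's top is visible, so the nadir lies upward and the offset sign must flip. Bin L's scooped front is at the right (245,150)–(245,205). Bin R has moved to about 20 mm right of where it was and is partly hidden by a finger. I look again.

Run:
```python
from bins import *
ims=[]
for n,q,b in (("R",[425,302],0.3215),("L",[612,-309],2.503)):
    d=blook(q,b,off=-55); np.save(f"b{n}.npy",d,allow_pickle=True); st(n); print(bin_(d,[*q,60])); ims.append(d["img"])
cv2.imwrite("pics/bins2.png",cv2.resize(np.hstack([i[40:320,120:520] for i in ims]),(800,280)))
```

```text
R t61.5 tcp [438.78 260.6  194.92] yaw 1.894 F [-0.04 -0.25 -0.56] Tz -0.070 w 0.999
(array([486.35, 308.65]), array([140.05,  66.58]), np.float32(0.33752868))
L t64.1 tcp [ 585.69 -344.28  195.08] yaw 0.933 F [ 0.33 -0.29  0.86] Tz 0.024 w 0.998
(array([ 609.35, -313.09]), array([ 65.23, 140.08]), np.float32(2.5035827))
```

View pics/bins2.png

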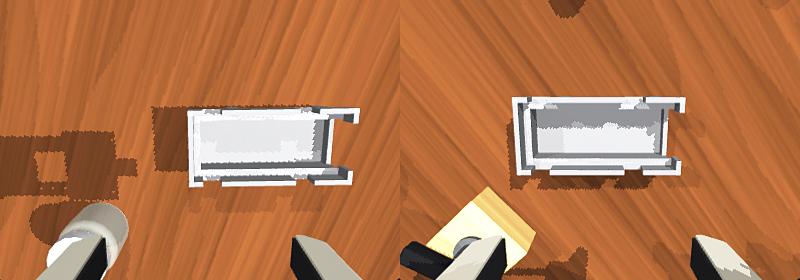

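Bin R was knocked to (486,309), yaw axis 0.3375. Bin L is at (609,−313), axis 2.5036. Both have the scooped front at the picture's right, so bin yaws are R 3.479 and L 2.504. I pick R and place it.

```bash
cat >> bins.py <<'E'
BASE=[582.55,15.85]; BY=0.1207
def pick(p,ty):
    robot.move_ptp([*p,130],down(ty)); robot.move_linear([*p,27],speed=120,f_stop=10); robot.move_gripper(0.0); st("grip")
    robot.move_linear([*p,215],speed=200); st("up")
def place(ty,level,open_=0.85):
    zt=10+54*level+27
    robot.move_ptp([*BASE,zt+85],down(ty)); robot.move_linear([*BASE,zt+14],speed=120); robot.sleep(.2); st("above")
    hit=robot.move_linear([*BASE,zt-1.5],speed=25,f_stop=8); robot.sleep(.2); st(f"placed {hit} (want {zt})")
def release(level):
    zt=10+54*level+27
    robot.move_gripper(1.0); robot.sleep(.3); robot.move_linear([*BASE,zt+100],speed=100); st("away")
E
python3 - <<'E'
from bins import *
pick([486.35,308.65],0.3375); place(BY+np.pi,1)
E
```

```text
grip t68.0 tcp [486.46 308.76  27.26] yaw 0.338 F [-0.36 -0.39  2.33] Tz 0.005 w 0.685
up t69.1 tcp [485.52 308.29 213.51] yaw 0.337 F [ 0.77 -0.15 -2.91] Tz 0.001 w 0.684
above t73.0 tcp [583.21  15.74 105.99] yaw -3.021 F [ 0.03  0.29 -2.3 ] Tz -0.036 w 0.680
placed True (want 91) t73.7 tcp [582.29  15.89  91.2 ] yaw -3.021 F [0.27 0.43 6.1 ] Tz 0.032 w 0.686
```

Stacked at the expected height (91.2). I release it, measure L again and the placed bin from above, then pick L.

Run:
```python
from bins import *
release(1)
d=blook([609,-313],2.5036,off=-55); q,s,b=bin_(d,[609,-313,60]); st(); print("L",q,s,b)
if abs(s.max()-140)<3 and abs(s.min()-65)<4 and abs(b-2.5)<0.6:
    pick(q,float(b)); print("pick ok", robot.current_gripper_width())
    sc=cam("scene")["img"]; cv2.imwrite("pics/mid.png",np.hstack([sc[170:370,60:460], cam("side")["img"][190:390,200:600]]))
```

```text
away t75.8 tcp [582.05  15.9  190.2 ] yaw -3.021 F [-0.2   0.63 -0.26] Tz -0.004 w 0.999
 t77.8 tcp [ 582.75 -348.24  195.11] yaw 0.934 F [ 0.14 -0.15 -0.53] Tz 0.004 w 0.999
L [ 609.12 -313.41] [ 63.86 140.08] 2.5044417
grip t80.7 tcp [ 609.31 -313.35   27.31] yaw 2.504 F [-0.23  1.18  2.47] Tz -0.040 w 0.684
up t81.8 tcp [ 608.4  -312.93  213.26] yaw 2.504 F [ 0.16  1.24 -1.95] Tz -0.019 w 0.690
pick ok 0.690087975649739
```

View pics/mid.png

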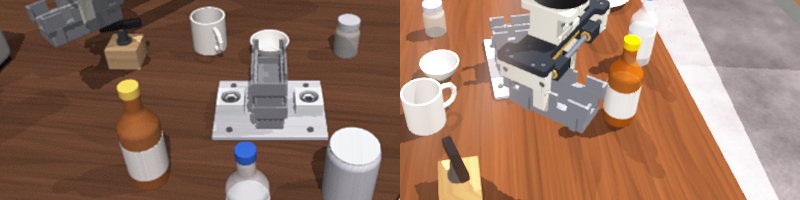

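The first bin is stacked on the fixed one (268,90), the key stands in its block (125,40), and L is lifted.

Run:
```python
from bins import *
place(BY,2)
if abs(robot.current_tcp_pos()[2]-145)<2:
    release(2)
    d=look([BASE[0],BASE[1],178],BY,110); st()
    k=cam("side")["img"]; robot.move_ptp([480,-60,330],down(BY)); robot.sleep(.3)
    s=cam("scene")["img"]; k=cam("side")["img"]
    cv2.imwrite("pics/end.png",np.hstack([cv2.resize(d["img"],(267,200)),cv2.resize(s,(267,200)),cv2.resize(k,(266,200))]))
    cv2.imwrite("pics/end2.png",np.hstack([s[160:360,160:480],k[180:420,220:460][:200],d["img"][60:260,200:440]]))
```

```text
above t85.2 tcp [583.19  15.75 160.04] yaw 0.121 F [ 0.69  0.51 -0.61] Tz 0.005 w 0.689
placed True (want 145) t86.0 tcp [582.37  15.87 145.23] yaw 0.121 F [0.14 0.03 5.51] Tz 0.001 w 0.686
away t88.1 tcp [582.1   15.91 244.16] yaw 0.121 F [0.74 0.4  0.79] Tz -0.041 w 1.000
 t88.8 tcp [585.17  16.3  286.93] yaw 0.121 F [-0.4   0.1   0.28] Tz -0.004 w 1.002
```

View pics/end2.png

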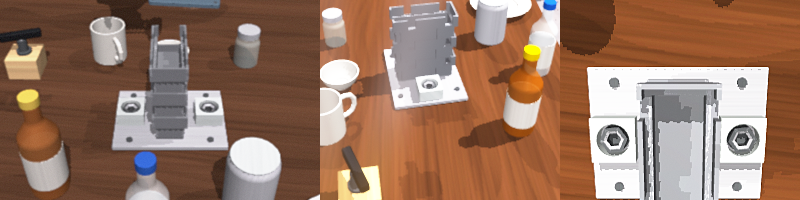

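The tower of three is straight, with all fronts facing -x (scene crop (170,80)). The key stands in its block and the gripper is clear, so I hand in.

```bash
python3 -c "
from bench import robot
print(robot.hand_in(), robot.current_t())"
```

```text
the job is handed in; nothing more can be done
the job is handed in; nothing more can be done
```

Job handed in, though no verdict came back: both screws were tightened to their stops, the key is back upright in its stand, and the two loose bins I found are stacked on the fixed bin, facing the same way.

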